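# Seat a vegetable cutter's ejector plate on its hidden drive and turn up the speed wheel

## Task

The blue ejector plate has been set on the vegetable cutter but is not on its drive yet: it stands proud of the metal collar. Turn it gently by its two upright white vanes until you feel it drop, so that it sits fully home and flush with the collar, without forcing it once it has caught; then roll the ribbed black speed wheel on the cutter away from its front as far as it goes. Leave the spice jar, the bowl and the onion where they are.

Things in the scene. Friction and masses are not known exactly. Their poses are not given: they have to be found in the camera images.
- cutter_base: Vegetable cutter base, fixed: low grey housing 176 (x) by 262 (y), 38 mm high. A round metal collar stands round the origin; a grey console at y 98 to 164, x -55 to 55, top 58 (black bezel 59) mm over the worktop, carries the speed wheel. Origin: on the worktop under the collar's axis, z up, front (black slots) to -x.
- collar_top (a point): Centre of the collar's top rim, 68 mm above the worktop; collar inner radius 78, outer 90 mm. The disc's top is flush with it when home and 8 mm above it before. Inside, hidden by the ejector plate, a steel drive plate is fixed at an unknown angle; it does not turn.
- seat (a point): Point on the collar's axis 60 mm above the worktop, axes as cutter_base: where ejector_plate's origin lies when home. The plate drops in at one angle only in a turn and starts at least 0.7 rad off it. Over it (window 0.13 rad) it falls 8 mm by its own weight if turned slowly (up to 40 mm/s at a vane), then cannot turn: the push rises sharply. If it hangs half way, easing the push lets it fall.
- ejector_plate: Loose blue plastic disc 150 mm across, 8 mm thick, 0.4 kg; origin at the centre of the disc's underside, z up. Hub cap on top, radius 16, 10 mm high. Below: a round pilot 32 mm across in the drive's central hole (1.2 mm play) and three hidden lugs 8 mm deep, on which it rests 8 mm too high at the start. Turns either way with 1 to 4 N at a vane. It breaks if pushed with over 40 N.
- vane_a (a point): Middle of the top edge of the upright white vane on the plate's own +x side: a radial blade from radius 28 to 68 mm, 8 mm thick, standing 24 mm above the disc's top. The point is 48 mm from the axis and 32 mm above the plate's origin.
- vane_b (a point): The same point of the other vane, across the disc, on the plate's own -x side.
- speed_wheel (a joint): Ribbed black thumbwheel, radius 20, 14 mm wide, sunk in the console so only 9 mm stands out; it cannot be pinched. Axis along the base's y. 0 is the slow stop, 2.4 rad the fast stop; the value grows as its top rolls to the base's +x, away from the front. It stays where left; it takes about 1.5 N at the rim, so a fingertip pressed on with 4 to 8 N drags it by friction.
- wheel_top (a point): Topmost point of the speed wheel, 68 mm above the worktop, at y = +131 mm from the base's origin; axes as cutter_base.
- red_spice_jar: Glass spice jar with a red cap, 45 mm across, 106 mm high, standing behind the cutter; origin at the centre of its underside.
- china_bowl: White china bowl, 115 mm across, 52 mm high, near the cutter; origin at the centre of its underside.
- red_onion: Red onion, about 84 mm, 82 mm high, beside the cutter; origin at the centre of its underside.

How it is judged:
By the outcome, as a careful person would: the job done as asked, in the order asked, and still so for the second after the job is handed in, with the robot touching nothing.
It also fails if it takes over 58 s, if anything falls off the work surface, if the arm or the gripper's body presses on something with over 40 N, if the wrist force passes 120 N, or if a joint passes its speed limit or range.

## Robot

A 6-joint arm with a two-finger parallel gripper is mounted at the origin on a cart in front of the work surface, level with it; the furniture and walls round the work are solid. World frame = base frame: x ahead of the robot, y to its left, z up, the work surface at z = 0. Lengths are in m, angles in rad, forces in N, time in s.
With the tool pointing down it reaches from about 0.375 to 0.975 m from the base axis. Payload 3.8 kg.
Tool frame: the origin (TCP) lies midway between the tips of the shut fingers; the grasp point (between the pads) lies 19 mm behind it; z points along the fingers, y is the line along which they close (so a half turn about z gives the same grasp; the last joint's range is limited). The gripper opens to 88 mm and grips with 3 to 60 N. Pads are 18 mm wide; open, the fingers measure 123 mm over their backs; the gripper's body (75 mm by 187 mm) begins 45 mm behind the grasp point.
Start: joints at [-1.317, 0.264, 1.604, -0, 1.274, -0.037], TCP at [0.194, -0.647, 0.239] pointing down, gripper open.
Joint ranges: [-2.63, 2.63], [-0.94, 2.18], [0.31, 2.57], [-1.31, 4.45], [0, 2.66], [-2.55, 2.55]. Speed limits (rad/s): [2.57, 2.57, 3.14, 3.14, 3.14, 3.14].

## Interface

Orientations are given as a rotation vector (axis times angle).
In Python, from cell import bot gives the robot as it stands.
- The arm moves only by the shell command python3 steer.py 'ROWS' [OPENING] [FORCE]. ROWS is rows parted by semicolons, their numbers by spaces, 1 to 5 of them, each of 6 numbers: dx, dy, dz in m, then a rotation vector rx, ry, rz in rad; each row shifts and turns the commanded pose from where the row before left it, along the tool's axes as they then stand; what a row does not reach is not made up. A row lasts 1/8 s, in which the tool goes at most 0.0625 m and 0.188 rad, less where a joint would pass 70% of its speed; a pose out of reach is approached as far as the arm can. OPENING is the opening from 0.0 (shut) to 1.0 (fully open), set as the command begins (- or left out keeps the last). The fingers move at their own pace and stop on an object; FORCE is the grip in N (left out, the last holds). Time passes only in rows, so rows that do not move let the fingers close. It prints the time, the measured TCP pose, the force, the opening and the grip force at its end.
- bot.state(): the state, without advancing time (a new reading comes with each control period).
- bot.get_image(name): name is "scene" or "top" or "wrist"; returns a dict with "frame" (400x640x3 uint8, red, green, blue), "fx", "fy", "cx", "cy" (pixels), "k1" (the pictures are not rectified: a ray, as slopes to the right and down, at radius r is drawn at 1 + k1 r^2 times it, then the intrinsics apply), "extrinsics" (4x4, takes a point from world to camera coordinates); the wrist camera has in their place "hand_eye" (4x4, takes a point from camera to tool coordinates, whose origin is the TCP and whose axes are the flange's). Camera axes: x right, y down, z forward; pixel columns grow to the right and rows downward; lengths in m; the calibration is good to about 2 mm. A picture is of the moment at which its call begins: read the wrist's pose just before it. There is no depth.
- bot.finish_job(): hands the job in; it is judged then, once.
The state is a dict: "clock": time; "joint_pos": joint angles; "joint_velocities": joint speeds; "tau": joint torques, N m; "eef_pos": TCP position; "tool_rot": TCP orientation; "force": force on the tool from outside, world axes, zero at the start; "wrist_torque": the same for the moment, N m; "width": opening from 0.0 (shut) to 1.0 (fully open); "gripper_force": force on a finger pad.
Only numpy, scipy, OpenCV 4.12 (cv2) and the standard library are available. Lean on these libraries where they do the work, as an engineer would, in place of code of your own. Each camera call takes 0.05 s, during which the arm holds its last target. There are 200 camera calls.

## Working session

There is one attempt and no reset: what is moved stays moved. The work goes in short steps, Python scripts to look and compute and a shell command to move; the robot and the scene stay as the last step left them, time stands still between calls to the robot, and variables do not carry over. Pictures are saved under pics/ and viewed, at most 10 in all, crops included, and the job is handed in when it is done.

```bash
ls; mkdir -p pics
cat > h.py <<'E'
import numpy as np, cv2
from cell import bot
from scipy.spatial.transform import Rotation as R
def K(d): return np.array([[d['fx'],0,d['cx']],[0,d['fy'],d['cy']],[0,0,1.]]), np.array([d['k1'],0,0,0,0.])
def ext(d,s=None):
    if 'extrinsics' in d: return np.array(d['extrinsics'])
    T=np.eye(4);T[:3,:3]=R.from_rotvec(s['tool_rot']).as_matrix();T[:3,3]=s['eef_pos']
    return np.linalg.inv(T@np.array(d['hand_eye']))
def rays(d,E,uv):
    k,D=K(d); p=cv2.undistortPoints(np.array(uv,float).reshape(-1,1,2),k,D).reshape(-1,2)
    Rw=E[:3,:3].T; return -Rw@E[:3,3], np.c_[p,np.ones(len(p))]@Rw.T
def onplane(d,E,uv,z):
    o,r=rays(d,E,uv); return o+r*((z-o[2])/r[:,2])[:,None]
def proj(d,E,P):
    k,D=K(d); return cv2.projectPoints(np.array(P,float).reshape(-1,1,3),cv2.Rodrigues(E[:3,:3])[0],E[:3,3],k,D)[0].reshape(-1,2)
def save(d,n): cv2.imwrite('pics/'+n,cv2.cvtColor(d['frame'],cv2.COLOR_RGB2BGR))
E
python3 - <<'E'
from h import *
s=bot.state();print(s)
for n in('top','scene'):
    d=bot.get_image(n);save(d,n+'0.png');np.save(n+'0.npy',d,allow_pickle=True)
    print(n,d['fx'],d['k1'],(-d['extrinsics'][:3,:3].T@d['extrinsics'][:3,3]))
E
```

```text
cell.py
pics
steer.py
{'clock': 0.0, 'joint_pos': array([-1.31686464e+00,  2.64724437e-01,  1.60536325e+00, -3.62476889e-05,
        1.27369743e+00, -3.68932528e-02]), 'joint_velocities': array([ 6.05166264e-04,  3.67436594e-05, -3.67657712e-04, -1.20837611e-03,
        1.09152328e-03,  2.37054382e-04]), 'tau': array([ 2.37955519e-04, -5.02114284e+01, -3.56873095e+01,  7.27570220e-02,
        2.94807216e-02, -1.67067483e-04]), 'eef_pos': array([ 0.19336457, -0.645972  ,  0.23741316]), 'tool_rot': array([-3.10628168e+00, -4.54919793e-01,  4.26806836e-04]), 'force': array([-0.50975809, -0.66089697,  0.33413512]), 'wrist_torque': array([ 0.00455451,  0.04989369, -0.00227143]), 'gripper_force': 0.0, 'width': 1.0006145723195248}
top 421.44653734517436 -0.08152866420382464 [0.46119079 0.36203136 0.92220596]
scene 460.7191030001435 -0.0030328661939649382 [-0.00237363  0.6693058   0.67445154]
```

View pics/top0.png

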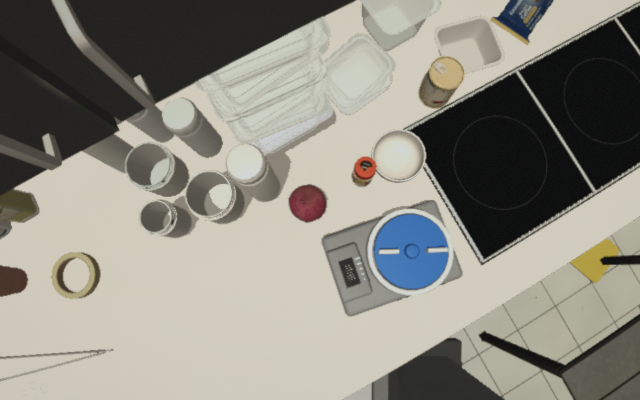

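View pics/scene0.png

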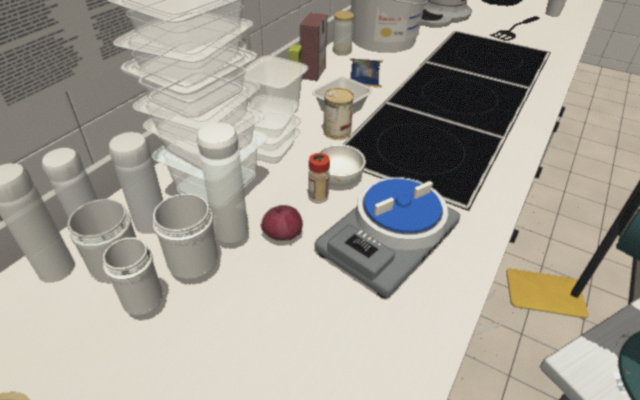

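The top view shows the cutter with its collar at about (411,251) and the vanes at about (389,252) and (437,250). The console's black bezel is at about (348,272). The jar is at (365,168), the bowl at (398,155) and the onion at (307,203). The scene view agrees.

Run:
```python
from h import *
ims={}
for n in('top','scene'):
    d=np.load(n+'0.npy',allow_pickle=True).item();E=ext(d);hsv=cv2.cvtColor(d['frame'],cv2.COLOR_RGB2HSV)
    b=cv2.inRange(hsv,(100,120,60),(120,255,255)); nn,l,st,ct=cv2.connectedComponentsWithStats(b)
    x0=[(300,180,480,330),(300,150,480,300)][n=='scene']
    m=np.zeros_like(b);m[x0[1]:x0[3],x0[0]:x0[2]]=255;b&=m
    c=np.vstack([c for c in cv2.findContours(b,0,1)[0] if cv2.contourArea(c)>20]);h=cv2.convexHull(c)[:,0]
    P=onplane(d,E,h,.076); ce,r=cv2.minEnclosingCircle(P[:,:2].astype(np.float32)); e=cv2.fitEllipse(P[:,:2].astype(np.float32))
    print(n,'disc',ce,r,e)
    C=np.r_[e[0],.1]
    # vane: bright, low sat within disc hull
    mm=np.zeros_like(b);cv2.fillConvexPoly(mm,h.astype(int),255);mm=cv2.erode(mm,np.ones((5,5)))
    v=cv2.inRange(hsv,(0,0,150),(179,70,255))&mm
    for c in cv2.findContours(v,0,1)[0]:
        if cv2.contourArea(c)>15:
            print(' vane',cv2.minAreaRect(c),onplane(d,E,[cv2.minAreaRect(c)[0]],.1)[0], np.round(onplane(d,E,cv2.boxPoints(cv2.minAreaRect(c)),.1)[:,:2],3).tolist())
d=np.load('top0.npy',allow_pickle=True).item();E=ext(d)
hsv=cv2.cvtColor(d['frame'],cv2.COLOR_RGB2HSV)
k=cv2.inRange(hsv,(0,0,0),(179,255,50));k[:, :325]=0;k[:,372:]=0;k[:240]=0;k[300:]=0
for c in cv2.findContours(k,0,1)[0]:
    if cv2.contourArea(c)>20: r=cv2.minAreaRect(c);print('bezel',r,onplane(d,E,[r[0]],.06),np.round(onplane(d,E,cv2.boxPoints(r),.06)[:,:2],3).tolist())
f=d['frame'][200:325,310:470];cv2.imwrite('pics/c1.png',cv2.resize(f[:,:,::-1],None,fx=5,fy=4.8,interpolation=2)[:600])
```

```text
top disc (0.4914284348487854, 0.1951339691877365) 0.07443969696760178 ((0.49152612686157227, 0.19508004188537598), (0.1474626064300537, 0.14826911687850952), 91.91448211669922)
 vane ((389.0, 251.0), (4.0, 20.0), 90.0) [0.48988065 0.24221841 0.1       ] [[0.494, 0.262], [0.494, 0.223], [0.486, 0.223], [0.486, 0.262]]
 vane ((436.5, 250.0), (4.0, 17.0), 90.0) [0.49265085 0.14913914 0.1       ] [[0.496, 0.166], [0.497, 0.132], [0.489, 0.132], [0.489, 0.166]]
scene disc (0.48876017332077026, 0.19650496542453766) 0.07595587521791458 ((0.4887877404689789, 0.19639158248901367), (0.14676256477832794, 0.1514432728290558), 48.0466423034668)
 vane ((383.9827575683594, 205.7931365966797), (11.423663139343262, 21.928178787231445), 66.80140686035156) [0.48048997 0.24863758 0.1       ] [[0.493, 0.267], [0.495, 0.22], [0.468, 0.23], [0.466, 0.276]]
 vane ((419.4587707519531, 190.40721130371094), (10.864204406738281, 11.676482200622559), 66.03750610351562) [0.48423266 0.16275706 0.1       ] [[0.497, 0.171], [0.499, 0.143], [0.471, 0.155], [0.47, 0.181]]
bezel ((346.6500244140625, 264.45001220703125), (8.854376792907715, 11.067971229553223), 71.56504821777344) [[0.4631759  0.32254843 0.06      ]] [[0.468, 0.336], [0.475, 0.315], [0.458, 0.309], [0.451, 0.33]]
```

View pics/c1.png

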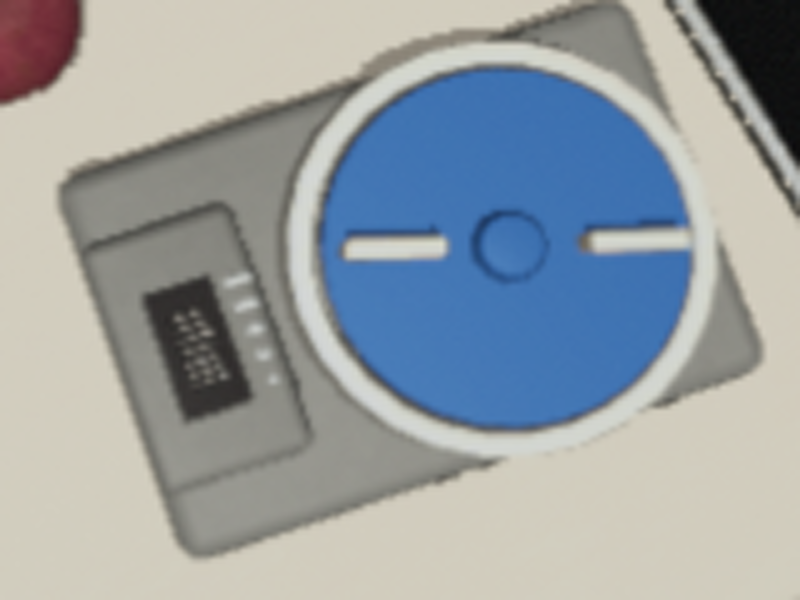

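Bezel corners in the crop are at about (145,292), (212,275), (250,400) and (187,422). My plan is to centre the open gripper on the axis, with one finger beside each vane, and turn it about the tool axis.

```bash
S="python3 steer.py"
$S '.042 -.037 -.007 0 0 0;.042 -.037 -.007 0 0 0;.042 -.037 -.007 0 0 0;.042 -.037 -.007 0 0 0;.042 -.037 -.007 0 0 0' 1.0
$S '.042 -.037 -.007 0 0 0;.042 -.037 -.007 0 0 0;.042 -.037 -.007 0 0 0;.042 -.037 -.007 0 0 0'
$S '.019 -.049 0 0 0 0;.019 -.049 0 0 0 0;.019 -.049 0 0 0 0;.019 -.049 0 0 0 0;.019 -.049 0 0 0 0'
$S '.019 -.049 0 0 0 0;.019 -.049 0 0 0 0;.019 -.049 0 0 0 0'
$S '0 0 0 0 0 .15;0 0 0 0 0 .15;0 0 0 0 0 .15;0 0 0 0 0 .15;0 0 0 0 0 0'
cat > st.py <<'E'
from h import *
import sys
s=bot.state();M=R.from_rotvec(s['tool_rot']).as_matrix();p=s['eef_pos']
print('t',round(s['clock'],2),'p',p.round(4),'yawy',np.arctan2(M[1,1],M[0,1]).round(3),'zdir',M[:,2].round(3),'F',s['force'].round(1),'T',s['wrist_torque'].round(2),'q',s['joint_pos'].round(2))
if len(sys.argv)>3:
    t=np.array([float(a) for a in sys.argv[1:4]]);print('tool delta',(M.T@(t-p)).round(4))
E
python3 st.py .4905 .195 .2
python3 - <<'E'
from h import *
d=np.load('top0.npy',allow_pickle=True).item();E=ext(d)
c=np.array([(145,292),(212,275),(250,400),(187,422)])/[5,4.8]+[310,200]-.5
P=onplane(d,E,c,.059)[:,:2];print(P.round(4).tolist(),P.mean(0))
v=P.mean(0)-[.4905,.195];print('dist',np.linalg.norm(v),'yaw base y',np.arctan2(v[1],v[0]))
for a,b in((0,3),(1,2)): e=P[a]-P[b];print('len',np.linalg.norm(e),'yaw base x',np.arctan2(e[1],e[0]))
E
```

```text
clock: 0.72
eef_pos: [0.3422, -0.4074, 0.2735]
tool_rot: [-3.108, -0.455, 0.0]
force: [0.9, 0.1, 0.6]
width: 0.999
gripper_force: 0.0
clock: 1.23
eef_pos: [0.4606, -0.2175, 0.3016]
tool_rot: [-3.108, -0.455, 0.0]
force: [0.9, -0.1, 0.1]
width: 1.002
gripper_force: 0.0
clock: 1.85
eef_pos: [0.4805, 0.0444, 0.3014]
tool_rot: [3.108, 0.455, -0.0]
force: [1.0, 0.6, 0.6]
width: 1.004
gripper_force: 0.0
clock: 2.22
eef_pos: [0.493, 0.2015, 0.3013]
tool_rot: [3.108, 0.456, -0.001]
force: [0.7, -0.5, 0.4]
width: 0.998
gripper_force: 0.0
clock: 2.85
eef_pos: [0.4931, 0.1998, 0.3012]
tool_rot: [3.104, -0.481, -0.001]
force: [0.9, 0.0, 0.6]
width: 0.998
gripper_force: 0.0
t 2.85 p [0.4931 0.1998 0.3012] yawy -1.878 zdir [-0.001 -0.    -1.   ] F [0.9 0.  0.6] T [0.01 0.02 0.01] q [ 0.34 -0.04  1.83 -0.    1.36  2.22]
tool delta [-0.0009  0.0053  0.1012]
[[0.4713, 0.3391], [0.4788, 0.3119], [0.4266, 0.2963], [0.4172, 0.3217]] [0.44847003 0.31725446]
dist 0.12927750173968003 yaw base y 1.9019289633559615
len 0.05680089588713213 yaw base x 0.3120602328176665
len 0.05441555985011945 yaw base x 0.2912839047271291
```

Run:
```python
from h import *
s=bot.state();d=bot.get_image('wrist');save(d,'w0.png');E=ext(d,s)
hsv=cv2.cvtColor(d['frame'],cv2.COLOR_RGB2HSV);b=cv2.inRange(hsv,(100,120,60),(120,255,255))
c=max(cv2.findContours(b,0,1)[0],key=cv2.contourArea);h=cv2.convexHull(c)[:,0];print(h.min(0),h.max(0))
P=onplane(d,E,h,.076)[:,:2].astype(np.float32);print(cv2.fitEllipse(P),cv2.minEnclosingCircle(P))
```

```text
[260 104] [386 228]
((0.4930724799633026, 0.19574615359306335), (0.14726096391677856, 0.14801755547523499), 16.936065673828125) ((0.49341145157814026, 0.19559252262115479), 0.07442941516637802)
```

View pics/w0.png

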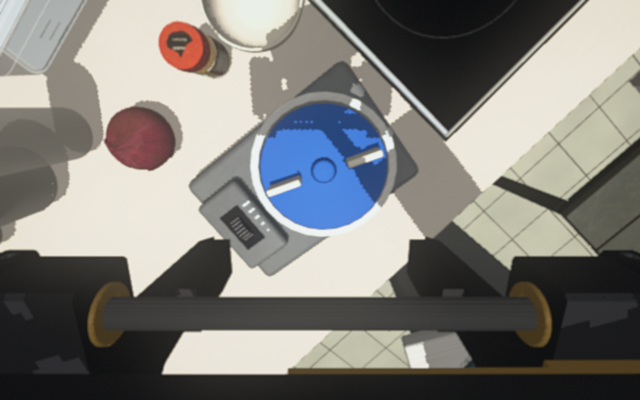

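The wrist view shows the hub at about (323,170) and the vanes at (284,184) and (365,157), with the fingers clear of both. I'll descend beside the vanes.

```bash
S="python3 steer.py"
$S '0 .0046 0 0 0 0;0 0 0 0 0 .1;0 0 .045 0 0 0;0 0 .045 0 0 0;0 0 .045 0 0 0' >/dev/null
$S '0 0 .045 0 0 0;0 0 .019 0 0 0;0 0 .019 0 0 0;0 0 0 0 0 0'
python3 st.py .4915 .1955 .083
```

```text
clock: 4.03
eef_pos: [0.4914, 0.1951, 0.0831]
tool_rot: [3.075, -0.637, -0.003]
force: [1.0, -0.9, 0.9]
width: 0.998
gripper_force: 0.0
t 4.03 p [0.4914 0.1951 0.0831] yawy -1.98 zdir [-0.002 -0.001 -1.   ] F [ 1.  -0.9  0.9] T [0.06 0.02 0.02] q [ 0.33  0.14  2.06 -0.    0.94  2.31]
tool delta [-0.0001 -0.0003  0.0001]
```

```bash
S="python3 steer.py"
for i in 1; do $S '0 0 0 0 0 -.07;0 0 0 0 0 -.07;0 0 0 0 0 -.07;0 0 0 0 0 -.07' >/dev/null; python3 st.py; $S '0 0 0 0 0 -.07;0 0 0 0 0 -.07;0 0 0 0 0 -.07;0 0 0 0 0 -.07' >/dev/null; python3 st.py; done
```

```text
t 4.53 p [0.4932 0.1958 0.0857] yawy -1.697 zdir [ 0.003  0.001 -1.   ] F [-0.6  0.7  0.3] T [ 0.05  0.08 -0.01] q [0.33 0.14 2.06 0.   0.94 2.03]
t 5.03 p [0.493  0.1958 0.0857] yawy -1.417 zdir [ 0.002  0.001 -1.   ] F [-1.5  0.5  0.1] T [-0.02  0.15 -0.02] q [0.33 0.14 2.06 0.   0.94 1.75]
```

Run:
```python
from h import *
w=bot.get_image('wrist');t=bot.get_image('top')
a=cv2.resize(t['frame'][200:320,310:470],(640,480)); 
cv2.imwrite('pics/m1.png',np.vstack([w['frame'][100:300],cv2.resize(t['frame'][190:315,300:500],(640,400))])[:,:,::-1])
```

```text
(no output)
```

View pics/m1.png

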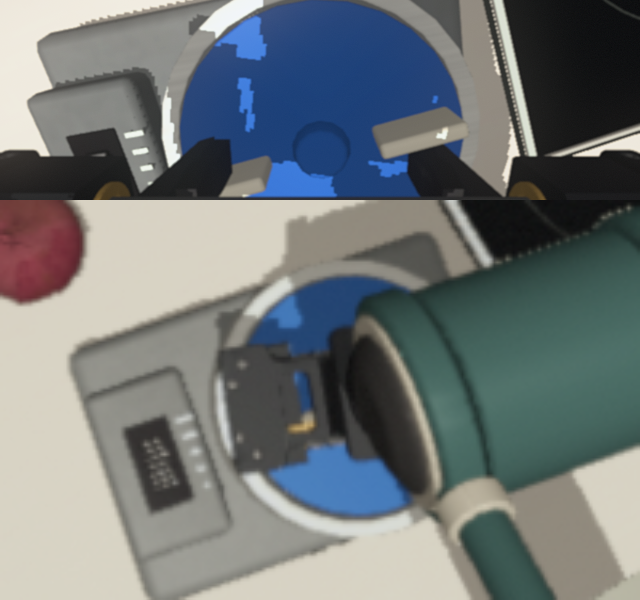

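Both fingers are bearing on the vanes, seen at (245,178) and (420,135) in the upper half. I'll keep turning slowly and check the force after every two rows.

```bash
cat > g.py <<'E'
from h import *
import sys
s=bot.state();M=R.from_rotvec(s['tool_rot']).as_matrix();f=np.hypot(*s['force'][:2]);t=s['wrist_torque'][2]
print(round(s['clock'],2),'yaw',np.arctan2(M[1,1],M[0,1]).round(3),'F',f.round(1),s['force'][2].round(1),'Tz',round(t,2),'q6',s['joint_pos'][5].round(2))
sys.exit(int(f>9 or abs(t)>.35))
E
python3 steer.py '0 0 0 0 0 -.05;0 0 0 0 0 -.05;0 0 0 0 0 -.05;0 0 0 0 0 -.05' >/dev/null; python3 g.py &&
python3 steer.py '0 0 0 0 0 -.04;0 0 0 0 0 -.04' >/dev/null && python3 g.py &&
python3 steer.py '0 0 0 0 0 -.04;0 0 0 0 0 -.04' >/dev/null && python3 g.py &&
python3 steer.py '0 0 0 0 0 -.04;0 0 0 0 0 -.04' >/dev/null && python3 g.py &&
python3 steer.py '0 0 0 0 0 -.04;0 0 0 0 0 -.04' >/dev/null && python3 g.py &&
python3 steer.py '0 0 0 0 0 -.04;0 0 0 0 0 -.04' >/dev/null && python3 g.py &&
python3 steer.py '0 0 0 0 0 -.04;0 0 0 0 0 -.04' >/dev/null && python3 g.py &&
python3 steer.py '0 0 0 0 0 -.04;0 0 0 0 0 -.04' >/dev/null && python3 g.py &&
python3 steer.py '0 0 0 0 0 -.04;0 0 0 0 0 -.04' >/dev/null && python3 g.py
```

```text
5.62 yaw -1.22 F 1.3 1.9 Tz -0.06 q6 1.55
5.88 yaw -1.14 F 0.8 2.0 Tz -0.09 q6 1.47
6.12 yaw -1.06 F 1.7 2.0 Tz -0.13 q6 1.39
6.38 yaw -0.98 F 0.5 1.1 Tz -0.09 q6 1.31
6.62 yaw -0.9 F 1.6 1.3 Tz -0.07 q6 1.23
6.88 yaw -0.82 F 1.1 1.3 Tz -0.12 q6 1.15
7.12 yaw -0.74 F 1.3 0.9 Tz -0.08 q6 1.07
7.38 yaw -0.66 F 1.7 2.9 Tz -0.06 q6 0.99
7.62 yaw -0.58 F 1.9 0.8 Tz -0.06 q6 0.91
```

```bash
sed -i 's/f>9/f>7/;s/>.35/>.3/' g.py
python3 steer.py '0 0 0 0 0 -.04;0 0 0 0 0 -.04' >/dev/null && python3 g.py &&
python3 steer.py '0 0 0 0 0 -.04;0 0 0 0 0 -.04' >/dev/null && python3 g.py &&
python3 steer.py '0 0 0 0 0 -.04;0 0 0 0 0 -.04' >/dev/null && python3 g.py &&
python3 steer.py '0 0 0 0 0 -.04;0 0 0 0 0 -.04' >/dev/null && python3 g.py &&
python3 steer.py '0 0 0 0 0 -.04;0 0 0 0 0 -.04' >/dev/null && python3 g.py &&
python3 steer.py '0 0 0 0 0 -.04;0 0 0 0 0 -.04' >/dev/null && python3 g.py &&
python3 steer.py '0 0 0 0 0 -.04;0 0 0 0 0 -.04' >/dev/null && python3 g.py &&
python3 steer.py '0 0 0 0 0 -.04;0 0 0 0 0 -.04' >/dev/null && python3 g.py &&
python3 steer.py '0 0 0 0 0 -.04;0 0 0 0 0 -.04' >/dev/null && python3 g.py &&
python3 steer.py '0 0 0 0 0 -.04;0 0 0 0 0 -.04' >/dev/null && python3 g.py &&
python3 steer.py '0 0 0 0 0 -.04;0 0 0 0 0 -.04' >/dev/null && python3 g.py &&
python3 steer.py '0 0 0 0 0 -.04;0 0 0 0 0 -.04' >/dev/null && python3 g.py &&
python3 steer.py '0 0 0 0 0 -.04;0 0 0 0 0 -.04' >/dev/null && python3 g.py &&
python3 steer.py '0 0 0 0 0 -.04;0 0 0 0 0 -.04' >/dev/null && python3 g.py &&
python3 steer.py '0 0 0 0 0 -.04;0 0 0 0 0 -.04' >/dev/null && python3 g.py &&
python3 steer.py '0 0 0 0 0 -.04;0 0 0 0 0 -.04' >/dev/null && python3 g.py
```

```text
7.88 yaw -0.5 F 1.1 2.2 Tz -0.06 q6 0.83
8.12 yaw -0.42 F 1.7 0.5 Tz -0.1 q6 0.75
8.38 yaw -0.34 F 3.0 1.2 Tz -0.1 q6 0.67
8.62 yaw -0.26 F 1.0 1.1 Tz -0.08 q6 0.59
8.88 yaw -0.18 F 1.9 0.9 Tz -0.11 q6 0.51
9.12 yaw -0.1 F 1.4 1.5 Tz -0.08 q6 0.43
9.38 yaw -0.02 F 2.1 1.2 Tz -0.02 q6 0.35
9.62 yaw 0.06 F 1.3 0.7 Tz -0.05 q6 0.27
9.88 yaw 0.14 F 1.7 -0.3 Tz -0.08 q6 0.19
10.12 yaw 0.22 F 1.3 0.9 Tz -0.03 q6 0.11
10.38 yaw 0.3 F 1.4 0.5 Tz -0.13 q6 0.03
10.62 yaw 0.38 F 1.4 0.6 Tz -0.08 q6 -0.05
10.88 yaw 0.46 F 1.2 -0.1 Tz -0.05 q6 -0.13
11.12 yaw 0.54 F 1.3 0.7 Tz -0.03 q6 -0.21
11.38 yaw 0.62 F 1.2 1.4 Tz -0.09 q6 -0.29
11.62 yaw 0.7 F 1.3 0.1 Tz -0.05 q6 -0.37
```

```bash
python3 steer.py '0 0 0 0 0 -.04;0 0 0 0 0 -.04' >/dev/null && python3 g.py &&
python3 steer.py '0 0 0 0 0 -.04;0 0 0 0 0 -.04' >/dev/null && python3 g.py &&
python3 steer.py '0 0 0 0 0 -.04;0 0 0 0 0 -.04' >/dev/null && python3 g.py &&
python3 steer.py '0 0 0 0 0 -.04;0 0 0 0 0 -.04' >/dev/null && python3 g.py &&
python3 steer.py '0 0 0 0 0 -.04;0 0 0 0 0 -.04' >/dev/null && python3 g.py &&
python3 steer.py '0 0 0 0 0 -.04;0 0 0 0 0 -.04' >/dev/null && python3 g.py &&
python3 steer.py '0 0 0 0 0 -.04;0 0 0 0 0 -.04' >/dev/null && python3 g.py &&
python3 steer.py '0 0 0 0 0 -.04;0 0 0 0 0 -.04' >/dev/null && python3 g.py &&
python3 steer.py '0 0 0 0 0 -.04;0 0 0 0 0 -.04' >/dev/null && python3 g.py &&
python3 steer.py '0 0 0 0 0 -.04;0 0 0 0 0 -.04' >/dev/null && python3 g.py &&
python3 steer.py '0 0 0 0 0 -.04;0 0 0 0 0 -.04' >/dev/null && python3 g.py &&
python3 steer.py '0 0 0 0 0 -.04;0 0 0 0 0 -.04' >/dev/null && python3 g.py &&
python3 steer.py '0 0 0 0 0 -.04;0 0 0 0 0 -.04' >/dev/null && python3 g.py &&
python3 steer.py '0 0 0 0 0 -.04;0 0 0 0 0 -.04' >/dev/null && python3 g.py &&
python3 steer.py '0 0 0 0 0 -.04;0 0 0 0 0 -.04' >/dev/null && python3 g.py &&
python3 steer.py '0 0 0 0 0 -.04;0 0 0 0 0 -.04' >/dev/null && python3 g.py
```

```text
11.88 yaw 0.78 F 1.0 0.5 Tz -0.02 q6 -0.45
12.12 yaw 0.86 F 1.7 -0.4 Tz 0.01 q6 -0.53
12.38 yaw 0.94 F 0.4 -0.5 Tz -0.04 q6 -0.61
12.62 yaw 1.02 F 0.2 -0.1 Tz -0.0 q6 -0.69
12.88 yaw 1.1 F 0.7 0.9 Tz -0.06 q6 -0.77
13.12 yaw 1.178 F 4.3 -0.6 Tz -1.08 q6 -0.85
```

```bash
python3 steer.py '0 0 0 0 0 .04;0 0 0 0 0 .04;0 0 0 0 0 0' >/dev/null ; python3 st.py
python3 - <<'E'
from h import *
w=bot.get_image('wrist');save(w,'w2.png')
E
```

```text
t 13.5 p [0.493  0.1958 0.0849] yawy 1.1 zdir [ 0.002  0.001 -1.   ] F [-0.  -0.1 -0.5] T [ 0.01 -0.13 -0.03] q [ 0.33  0.14  2.06 -0.    0.94 -0.77]
```

View pics/w2.png

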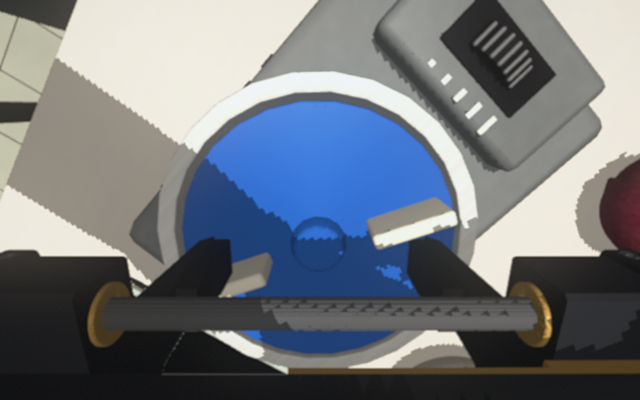

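Fz and Tz went back to about zero after easing off. In the picture the disc lies inside the collar, with the wall showing as a dark ring around it, the vanes at (412,222) and (250,275), and the wheel at about (503,54). I'll lift, turn toward the wheel, and check flushness and the wheel's position.

```bash
python3 steer.py '0 0 -.03 0 0 0;0 0 -.06 0 0 0;0 0 -.06 0 0 0;0 0 -.05 0 0 0;0 0 0 0 0 .16' 0.0 10 >/dev/null
python3 steer.py '0 0 0 0 0 .16;0 0 0 0 0 .16;0 0 0 0 0 .16;0 0 0 0 0 .15;0 0 0 0 0 0' >/dev/null
python3 st.py
python3 - <<'E'
from h import *
s=bot.state();d=bot.get_image('wrist');save(d,'w3.png');E=ext(d,s)
hsv=cv2.cvtColor(d['frame'],cv2.COLOR_RGB2HSV);b=cv2.inRange(hsv,(100,120,60),(120,255,255))
c=max(cv2.findContours(b,0,1)[0],key=cv2.contourArea);h=cv2.convexHull(c)[:,0]
for z in(.068,.076):
    P=onplane(d,E,h,z)[:,:2].astype(np.float32);print(z,cv2.fitEllipse(P))
np.save('w3.npy',(d,s),allow_pickle=True)
t=bot.get_image('top');E=ext(t)
hsv=cv2.cvtColor(t['frame'],cv2.COLOR_RGB2HSV);b=cv2.inRange(hsv,(100,120,60),(120,255,255))
c=max(cv2.findContours(b[180:330,300:480],0,1)[0],key=cv2.contourArea);print('top',cv2.fitEllipse(onplane(t,E,cv2.convexHull(c)[:,0]+[300,180],.076)[:,:2].astype(np.float32)))
E
```

```text
t 14.8 p [0.4921 0.1955 0.2842] yawy 0.312 zdir [ 0.001  0.    -1.   ] F [ 0.2 -0.   1.1] T [ 0.04 -0.07 -0.04] q [ 0.33 -0.04  1.86  0.    1.32  0.02]
0.068 ((0.4927660822868347, 0.1968320906162262), (0.148003488779068, 0.14840109646320343), 46.33760070800781)
0.076 ((0.4922780394554138, 0.1983228176832199), (0.14473354816436768, 0.14512236416339874), 46.33727264404297)
top ((0.4900963008403778, 0.20144952833652496), (0.13380584120750427, 0.14894086122512817), 105.74591064453125)
```

View pics/w3.png

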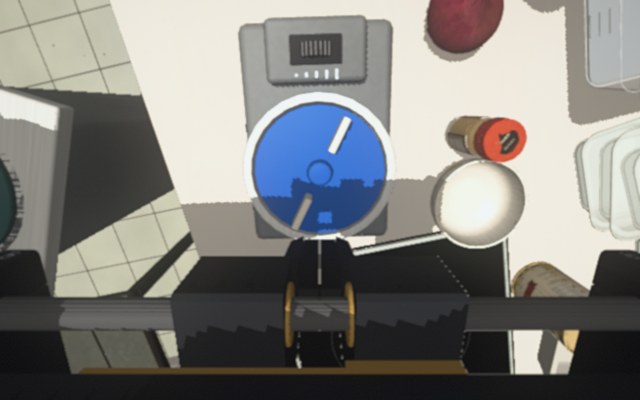

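At z = 0.068 the disc fits a 148 mm diameter, the same as it measured at 76 mm before, so the plate is home. The wheel bezel is at about (316,48) and the jar, bowl and onion have not moved.

```bash
python3 - <<'E'
from h import *
d,s=np.load('w3.npy',allow_pickle=True);E=ext(d,s)
g=cv2.cvtColor(d['frame'],cv2.COLOR_RGB2GRAY);k=cv2.inRange(g,0,75);k[:25]=0;k[72:]=0;k[:,:275]=0;k[:,355:]=0
c=cv2.convexHull(np.vstack(cv2.findContours(k,0,1)[0]));r=cv2.minAreaRect(c);print(r)
b=onplane(d,E,[r[0]],.059)[0];print('bezel',b)
q=np.array([np.cos(.305+np.pi/2),np.sin(.305+np.pi/2)])*.131+[.4922,.1962];print('from disc',q)
E
python3 st.py .4517 .321 .09
```

```text
((315.5, 48.5), (29.0, 49.0), 90.0)
bezel [0.448837   0.31973808 0.059     ]
from disc [0.45286159 0.32115395]
t 14.9 p [0.4921 0.1955 0.284 ] yawy 0.313 zdir [ 0.  0. -1.] F [ 0.1  0.7 -0.2] T [-0.01 -0.07 -0.03] q [ 0.33 -0.04  1.86 -0.    1.32  0.02]
tool delta [0.1319 0.0002 0.194 ]
```

```bash
python3 steer.py '.0435 -.0033 0 0 0 0;.0435 -.0033 0 0 0 0;.0435 -.0033 .02 0 0 0;0 0 .05 0 0 0;0 0 .05 0 0 0' >/dev/null
python3 steer.py '0 0 .05 0 0 0;0 0 .024 0 0 0;0 0 .01 0 0 0;0 0 0 0 0 0' >/dev/null
python3 st.py .450 .319 .068
python3 steer.py '0 0 .006 0 0 0;0 0 .003 0 0 0' >/dev/null;python3 st.py
```

```text
t 16.02 p [0.4428 0.3167 0.0797] yawy 0.311 zdir [-0. -0. -1.] F [ 0.5 -0.9  0.2] T [-0.02 -0.1   0.02] q [0.58 0.17 2.03 0.   0.94 0.26]
tool delta [-0.      0.0076  0.0117]
t 16.27 p [0.4435 0.3172 0.0717] yawy 0.31 zdir [ 0.002  0.001 -1.   ] F [-0.5 -0.9 -0.1] T [ 0.03 -0.16  0.01] q [ 0.58  0.18  2.04 -0.    0.92  0.26]
```

```bash
cat > z.py <<'E'
from h import *
import sys
f=[]
s=bot.state();print(round(s['clock'],2),s['eef_pos'].round(4),s['force'].round(1));sys.exit(int(s['force'][2]>4))
E
python3 steer.py '0 0 .001 0 0 0;0 0 0 0 0 0' >/dev/null;python3 z.py &&
python3 steer.py '0 0 .001 0 0 0;0 0 0 0 0 0' >/dev/null&&python3 z.py &&
python3 steer.py '0 0 .001 0 0 0;0 0 0 0 0 0' >/dev/null&&python3 z.py &&
python3 steer.py '0 0 .001 0 0 0;0 0 0 0 0 0' >/dev/null&&python3 z.py &&
python3 steer.py '0 0 .001 0 0 0;0 0 0 0 0 0' >/dev/null&&python3 z.py &&
python3 steer.py '0 0 .001 0 0 0;0 0 0 0 0 0' >/dev/null&&python3 z.py
```

```text
16.52 [0.4429 0.3168 0.07  ] [-0.2  0.1  0.9]
16.77 [0.4427 0.3167 0.0687] [ 0.3  0.8 -0.1]
17.02 [0.4431 0.3169 0.0683] [ 0.  -0.3  3.8]
17.27 [0.4439 0.3172 0.0682] [ 0.1 -1.9  8.3]
```

```bash
python3 steer.py '0 .004 0 0 0 0;0 .004 0 0 0 0' >/dev/null;python3 z.py
python3 steer.py '0 .004 0 0 0 0;0 .004 0 0 0 0' >/dev/null;python3 z.py
python3 steer.py '0 .004 0 0 0 0' >/dev/null;python3 z.py
```

```text
17.52 [0.4511 0.3197 0.0682] [-2.1 -0.7  9.7]
17.77 [0.4587 0.3224 0.068 ] [-2.2 -0.4  5.7]
17.9 [0.4621 0.3234 0.0674] [-1.7 -0.3  2.4]
```

```bash
python3 steer.py '0 0 -.008 0 0 0;0 -.011 0 0 0 0;0 -.011 0 0 0 0;0 0 .006 0 0 0;0 0 .002 0 0 0' >/dev/null;python3 z.py
python3 steer.py '0 .004 0 0 0 0;0 .004 0 0 0 0' >/dev/null;python3 z.py
python3 steer.py '0 .004 0 0 0 0;0 .004 0 0 0 0' >/dev/null;python3 z.py
python3 steer.py '0 .004 0 0 0 0' >/dev/null;python3 z.py
python3 steer.py '0 0 -.008 0 0 0;0 -.01 0 0 0 0;0 -.01 0 0 0 0;0 0 .006 0 0 0;0 0 .002 0 0 0' >/dev/null;python3 z.py
python3 steer.py '0 .004 0 0 0 0;0 .004 0 0 0 0' >/dev/null;python3 z.py
python3 steer.py '0 .004 0 0 0 0;0 .004 0 0 0 0' >/dev/null;python3 z.py
python3 steer.py '0 .004 0 0 0 0' >/dev/null;python3 z.py
```

```text
18.52 [0.4415 0.3164 0.0681] [-1.1 -2.3 15.7]
18.77 [0.4493 0.3191 0.0682] [-1.2 -1.3  9.8]
19.02 [0.4569 0.3218 0.0681] [-3.   0.5  8.2]
19.15 [0.4605 0.323  0.0677] [-1.8  0.9  4.9]
19.77 [0.4403 0.316  0.0679] [-7.7 -3.9 21.6]
20.02 [0.4425 0.3167 0.0679] [-20.6  -7.1  29.1]
20.27 [0.4514 0.3198 0.0679] [-19.7  -6.2  25.2]
20.4 [0.4548 0.3209 0.0679] [-18.3  -5.5  25. ]
```

```bash
python3 steer.py '0 0 -.012 0 0 0;0 -.01 0 0 0 0;0 0 .004 0 0 0;0 0 0 0 0 0' >/dev/null;python3 z.py&&
python3 steer.py '0 0 .002 0 0 0;0 0 0 0 0 0' >/dev/null&&python3 z.py &&
python3 steer.py '0 0 .001 0 0 0;0 0 0 0 0 0' >/dev/null&&python3 z.py &&
python3 steer.py '0 0 .001 0 0 0;0 0 0 0 0 0' >/dev/null&&python3 z.py &&
python3 steer.py '0 0 .001 0 0 0;0 0 0 0 0 0' >/dev/null&&python3 z.py &&
python3 steer.py '0 0 .001 0 0 0;0 0 0 0 0 0' >/dev/null&&python3 z.py
```

```text
20.9 [0.4496 0.3186 0.0736] [ 0.4 -0.3 -0.6]
21.15 [0.4503 0.3191 0.0722] [ 0.6  0.5 -0.5]
21.4 [0.4504 0.3192 0.0716] [ 0.1 -0.6 -1.5]
21.65 [0.4504 0.3191 0.0706] [-0.   0.5  0.8]
21.9 [0.4503 0.3191 0.0696] [-0.1  0.6 -0.1]
22.15 [0.4503 0.3191 0.0686] [-0.1 -0.2 -0. ]
```

```bash
python3 steer.py '0 0 .001 0 0 0;0 0 0 0 0 0' >/dev/null;python3 z.py &&
python3 steer.py '0 0 .001 0 0 0;0 0 0 0 0 0' >/dev/null;python3 z.py
python3 steer.py '0 .004 0 0 0 0' >/dev/null;python3 z.py
python3 steer.py '0 .004 0 0 0 0;0 .004 0 0 0 0' >/dev/null;python3 z.py
python3 steer.py '0 .004 0 0 0 0;0 .004 0 0 0 0' >/dev/null;python3 z.py
```

```text
22.4 [0.4505 0.3192 0.0683] [-1.3 -1.8  4.3]
22.4 [0.4505 0.3192 0.0683] [-1.3 -1.8  4.3]
22.52 [0.4521 0.3197 0.0681] [-9.  -2.6 11.3]
22.77 [0.4613 0.3228 0.068 ] [ 1.1  0.6 -0.7]
23.02 [0.4698 0.3253 0.0675] [-0.4  0.4 -0.1]
```

At a light 4–11 N press the wheel now resists with 9 N, against 2 N while it was rolling, so it is against its stop. I'll retreat and check once more.

```bash
python3 steer.py '0 0 -.03 0 0 0;0 0 -.06 0 0 0;0 0 -.06 0 0 0;0 0 -.06 0 0 0;-.04 0 0 0 0 0' >/dev/null
python3 steer.py '-.045 0 0 0 0 0;-.045 0 0 0 0 0;0 0 0 0 0 0' >/dev/null
python3 - <<'E'
from h import *
s=bot.state();d=bot.get_image('wrist');save(d,'w4.png');E=ext(d,s);print(s['clock'],s['force'])
hsv=cv2.cvtColor(d['frame'],cv2.COLOR_RGB2HSV);b=cv2.inRange(hsv,(100,120,60),(120,255,255))
c=max(cv2.findContours(b,0,1)[0],key=cv2.contourArea);h=cv2.convexHull(c)[:,0]
print(cv2.fitEllipse(onplane(d,E,h,.068)[:,:2].astype(np.float32)))
E
```

```text
24.025 [-0.33915452  0.64076509  0.35926829]
((0.4928797781467438, 0.19687595963478088), (0.14793913066387177, 0.14838017523288727), 81.12732696533203)
```

View pics/w4.png

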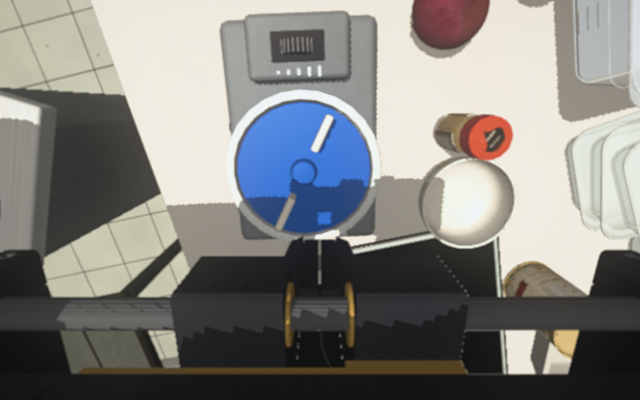

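The plate is still home, with the hub at (303,171). The wheel at (297,45), jar, bowl and onion are undisturbed, and the arm is clear.

```bash
python3 -c "
from cell import bot
print(bot.finish_job())"
```

```text
the job is handed in; nothing more can be done
None
```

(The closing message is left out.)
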